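Reassemble the two-tier spice caddy

ROBOT

A 7-joint arm with a two-finger parallel gripper is mounted at the origin on the work surface. World frame = base frame: x ahead of the robot, y to its left, z up, the work surface at z = 0. Lengths are in m, angles in rad, forces in N, time in s.
With the tool pointing down it reaches from about 0.35 to 0.9 m from the base axis. Payload 8.1 kg.
Tool frame: the origin (TCP) lies at the very end of the fingers, on their centre line; the grasp point (between the pads) lies 19 mm behind it; z points along the fingers, y is the line along which they close (so a half turn about z gives the same grasp; the last joint's range is limited). The gripper opens to 92 mm and grips with 3 to 60 N. Pads are 19 mm wide; open, the fingers measure 130 mm over their backs; the gripper's body (75 mm by 190 mm) begins 47 mm behind the grasp point.
Start: joints at [-1.228, 0.434, 0.025, 1.573, -0.012, 1.134, -0.075], TCP at [0.27, 0.564, 0.227] pointing down, gripper open.
Joint ranges: [-2.62, 2.62], [-0.44, 2.09], [-1.27, 1.32], [0.08, 2.57], [-1.32, 4.46], [0.12, 2], [-2.74, 2.74]. Speed limits (rad/s): [2.22, 2.22, 3.01, 3.01, 3.14, 3.14, 3.14].

INTERFACE

Orientations are given as a rotation vector (axis times angle).
In Python, from cell import observe, get_image, sign_off, find_in, trace, place_of gives the robot as it stands. The module is installed in compiled form; this text tells all that it offers.
- The arm moves only by the shell command python3 -m handwheel 'ROWS' [OPENING] [FORCE]. ROWS is JSON, a list of rows, each a list of 6 numbers: the shift along the tool's x, y, z each as a share of 0.02 m, from -1 to 1, then the turn, a rotation vector about the tool's x, y, z each as a share of 4 degrees, from -1 to 1. A call has 1 to 8 rows; each row shifts and turns the commanded pose from where the row before left it, along the tool's axes as they then stand; what a row does not reach is not made up. A row lasts 1/12 s, in which the tool goes at most 41.7 mm and 7.16 degrees, less where a joint would pass 70% of its speed; a pose out of reach is approached as far as the arm can. A call with a number of a shift or a turn outside -1 to 1 is refused whole. A call with a gripper value outside its range is refused whole. OPENING is the opening, from 0 (shut) to 1 (fully open), set as the call begins (- or left out, the last holds). The fingers move at their own pace and stop on an object; FORCE is the grip in N (left out, the last holds). Time passes only in rows, so rows that do not move let the fingers close. It gives the time, the measured TCP pose, the force, the opening and the grip force at its end, in the units of the state.
- observe(): the state, without advancing time (a new reading comes with each control period).
- get_image(name): name is "scene" or "top" or "wrist"; returns a dict with "image" (400x640x3 uint8, red, green, blue), "fx", "fy", "cx", "cy" (pixels), "k1" (the pictures are not rectified: a ray, as slopes to the right and down, at radius r is drawn at 1 + k1 r^2 times it, then the intrinsics apply), "position" and "orientation" of the camera in the world. Camera axes: x right, y down, z forward; pixel columns grow to the right and rows downward; lengths in m; the calibration is good to about 2 mm. A picture is of the moment at which its call begins. There is no depth.
- sign_off(): hands the job in; it is judged then, once.
Trained networks look in the newest picture that a camera, given by its name, has taken for a name from the list of things; names that differ only in an ending like _2 or _b are one class to them, and where a whole thing is asked for, a point or a joint stands for the part that bears it (a point fixed in the world has none). Each returns a list of dicts, best first, with "score" (0 to 1); they miss things now and then, are a little off and sometimes report something else, mostly with a low value. They report only what shows in the picture. A call takes as long as a camera call. They do not tell look-alikes from the thing itself.
- find_in(label, camera): "rect" ([centre column, centre row, width, height] as shares, 0 to 1, of the picture: columns of its width, rows of its height, round what is visible of it).
- trace(label, camera): "region" (400x640 bool, what is visible of it) and "rect" ([centre column, centre row, width, height] as shares, 0 to 1, of the picture: columns of its width, rows of its height, round what is visible of it).
- place_of(label, camera): "point" ([column, row] as shares, 0 to 1, of the picture: columns of its width, rows of its height: a listed point, or the origin of a listed thing).
The state is a dict: "clock": time; "joints": joint angles; "dq": joint speeds; "joint_efforts": joint torques, N m; "position": TCP position; "ee_rot": TCP orientation; "force": force on the tool from outside, world axes, zero at the start; "ft_torque": the same for the moment, N m; "width": opening from 0.0 (shut) to 1.0 (fully open); "gripper_force": force on a finger pad.
Only numpy, scipy, OpenCV 4.12 (cv2) and the standard library are available. Lean on these libraries where they do the work, as an engineer would, in place of code of your own. Each camera call takes 0.05 s, during which the arm holds its last target. There are 200 camera calls.

TASK

Put the washed spice caddy back together: thread the large blue tier down the post of the stand until it is fully home on the wooden foot and let go of it, then thread the small orange tier down the same post until it sits flat on the large tier's collar, turned crosswise to the large tier so that all four cups stay open from above. Lower each tier gently rather than letting it drop down the post, and leave the jug, the spice jar and the ginger where they are.

Things in the scene. Friction and masses are not known exactly. Their poses are not given: they have to be found in the camera images.
- stand: Caddy stand, fixed to the counter: round dark wooden foot, 120 mm across, 14 mm high, with an upright round steel post of 14 mm diameter in its centre, rising to 94 mm above the counter; its top 9 mm taper to 4 mm diameter. Origin: centre of the foot's underside, on the counter; z up.
- seat (a point): Point on the post's axis at the top face of the wooden foot, 14 mm above the counter, where the large tier's underside comes to rest.
- post_tip (a point): Top end of the steel post, 94 mm above the counter.
- large_tier: Loose rigid tier, 220 g: blue square upright collar between two steel cups, 172 mm long. Collar 29 x 29 mm, 48 mm tall, 20 x 20 mm bore right through. Open cups 64 mm across, 20 mm high, centres 54 mm from the collar axis along +x and -x, on 6 mm thick arms; nothing beside the collar along y. Origin: collar axis at the flat underside; x along the cups, z up. Same after a half turn.
- large_tier_top (a point): Centre of the top rim of the large tier's collar, 48 mm above its underside.
- small_tier: Loose rigid tier, 140 g, like the large one but orange, 132 mm long. Collar 29 x 29 mm, 42 mm tall, 20 x 20 mm bore. Cups 44 mm across, 18 mm high, centres 44 mm from the collar axis along +x and -x. Origin: collar axis at the flat underside; x along the cups, z up. Seated on the large tier its underside is 62 mm above the counter, the post 32 mm up its collar.
- jug: Bystander: white plastic jug with handle and spout, 100 mm across, 95 mm high, loose. Origin: centre of its underside.
- spice_jar: Bystander: amber glass spice jar with a red lid, 48 mm across, 85 mm high, loose. Origin: centre of its underside.
- ginger: Bystander: piece of ginger root lying on the counter, about 120 x 65 x 34 mm, loose. Origin: on the counter under its middle.
Mind the look-alikes: they are no part of the job. Leave any purple look-alike of the small_tier alone. Leave any pink look-alike of the large_tier alone.

How it is judged:
By the outcome, as a careful person would: the job done as asked, in the order asked, and still so for the second after the job is handed in, with the robot touching nothing.
It also fails if it takes over 61 s, if anything falls off the work surface, if the arm or the gripper's body presses on something with over 40 N, if the wrist force passes 120 N, or if a joint passes its speed limit or range.

## Working session

There is one attempt and no reset: what is moved stays moved. The work goes in short steps, Python scripts to look and compute and a shell command to move; the robot and the scene stay as the last step left them, time stands still between calls to the robot, and variables do not carry over. Pictures are saved under pics/ and viewed, at most 13 in all, crops included, and the job is handed in when it is done.

```bash
mkdir -p pics; cat > h.py <<'E'
import numpy as np, cv2
from scipy.spatial.transform import Rotation as R
from cell import *
def cam(n):
    d=get_image(n); d['n']=n; return d
def Rm(d):
    o=np.array(d['orientation'],float)
    return o if o.shape==(3,3) else R.from_rotvec(o).as_matrix()
def ray(d,px):
    u=np.array([(px[0]-d['cx'])/d['fx'],(px[1]-d['cy'])/d['fy']]); s=u.copy()
    for _ in range(20): s=u/(1+d['k1']*(s@s))
    v=Rm(d)@np.array([s[0],s[1],1]); return np.array(d['position']),v
def onz(d,px,z):
    p,v=ray(d,px); return p+v*(z-p[2])/v[2]
def proj(d,P):
    q=Rm(d).T@(np.array(P,float)-np.array(d['position'])); s=q[:2]/q[2]; s=s*(1+d['k1']*(s@s))
    return np.array([s[0]*d['fx']+d['cx'],s[1]*d['fy']+d['cy']])
def tri(dps):
    A=np.zeros((3,3));b=np.zeros(3)
    for d,px in dps:
        p,v=ray(d,px);v=v/np.linalg.norm(v);M=np.eye(3)-np.outer(v,v);A+=M;b+=M@p
    return np.linalg.solve(A,b)
W=np.array([640,400])
E
python3 - <<'E'
from h import *
s=observe(); print(s)
ds={n:cam(n) for n in('scene','top')}
for n,d in ds.items():
    print(n,{k:d[k] for k in d if k!='image'})
    cv2.imwrite(f'pics/{n}0.png',d['image'][:,:,::-1])
    for l in ['stand','seat','post_tip','large_tier','large_tier_top','small_tier','jug','spice_jar','ginger']:
        print(n,l,[(np.round(np.array(r['point'])*W,1).tolist(),round(r['score'],2)) for r in place_of(l,n)])
E
```

```text
{'clock': 0.0, 'joints': array([-1.22757755,  0.43524917,  0.02496572,  1.5741145 , -0.01162213,
        1.13395762, -0.07513673]), 'dq': array([ 1.72938985e-04,  3.47442578e-04,  2.42700270e-03, -6.48802379e-06,
        2.02913086e-03, -1.72016336e-03,  2.63314824e-03]), 'joint_efforts': array([-3.54185613e-04, -6.67838573e+01,  9.84919667e-01, -3.14473557e+01,
       -6.05607172e-02,  4.25156776e-02,  1.57961535e-04]), 'position': array([0.26931953, 0.56343176, 0.22592186]), 'ee_rot': array([-6.94622038e-01, -3.06360077e+00,  2.46070021e-03]), 'force': array([ 0.07041616, -0.87002325,  0.08296465]), 'ft_torque': array([0.00307022, 0.00565472, 0.00270456]), 'gripper_force': 0.0, 'width': 0.9979957479792217}
scene {'fx': 505.84495364899726, 'fy': 505.84495364899726, 'cx': 326.02630134012793, 'cy': 205.1818882796131, 'k1': -0.11341048642763515, 'position': array([ 1.06747503, -0.76311038,  1.47298346]), 'orientation': array([-2.48813889, -0.84024258,  0.24495734]), 'n': 'scene'}
scene stand [([344.1, 203.6], 0.62)]
scene seat [([346.9, 199.4], 0.61)]
scene post_tip [([344.9, 189.0], 0
[... 370 characters left out ...]
085, 'fy': 513.785705498085, 'cx': 326.3894820813457, 'cy': 198.40497014504925, 'k1': 0.0009734023425303922, 'position': array([ 0.40172468, -0.12174049,  1.65549107]), 'orientation': array([-2.16461426,  2.16120696, -0.09524246]), 'n': 'top'}
top stand [([305.9, 201.9], 0.86)]
top seat [([304.2, 198.7], 0.88)]
top post_tip [([301.4, 198.3], 0.62)]
top large_tier [([222.0, 201.3], 0.67), ([263.3, 262.8], 0.58), ([209.1, 151.2], 0.55)]
top large_tier_top [([262.8, 260.6], 0.93), ([216.6, 202.6], 0.58)]
top small_tier [([363.6, 168.6], 0.8), ([387.7, 228.5], 0.79), ([372.4, 280.9], 0.64)]
top jug [([449.4, 184.1], 0.77)]
top spice_jar [([289.0, 131.2], 0.5)]
top ginger [([206.6, 151.9], 0.91)]
```

View pics/scene0.png

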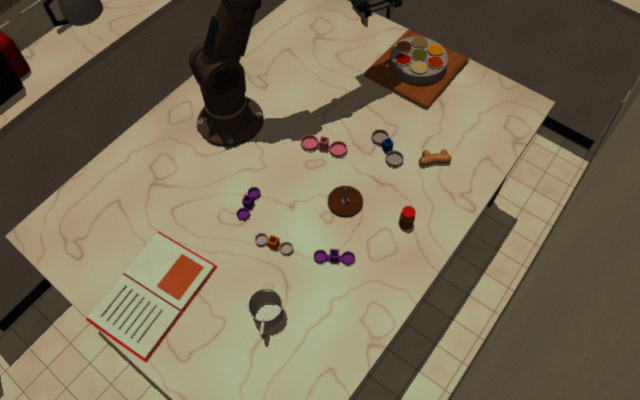

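View pics/top0.png

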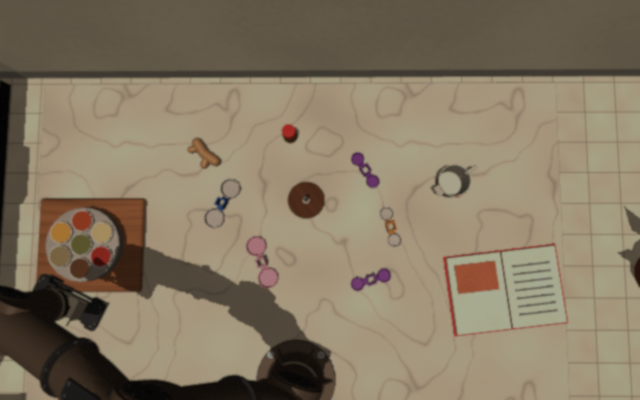

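Scene: the blue tier is at (387,147), with pink look-alike at (324,146). The orange tier is at (274,243), with purple look-alikes at (249,203) and (334,257). The stand is at (345,201).
Top: candidates for large tier are blue (222,202) and pink (262,261). For small tier they are orange (390,226) and purple (365,170) and (371,280). I choose blue and orange by colour, and check this in one crop.

```bash
cat >> h.py <<'E'
def pose(d,label,seed,z):
    best=None
    for r in trace(label,d['n']):
        m=r['region']; ys,xs=np.nonzero(m); c=np.array([xs.mean(),ys.mean()])
        if np.linalg.norm(c-seed)<15:
            P=np.array([onz(d,p,z)[:2] for p in zip(xs,ys)])
            mu=P.mean(0); w,v=np.linalg.eigh(np.cov((P-mu).T)); a=v[:,1]
            t=(P-mu)@a; return mu,(mu+a*(t.max()+t.min())/2),np.degrees(np.arctan2(a[1],a[0]))%180,t.max()-t.min(),r['score']
E
python3 - <<'E'
from h import *
d=cam('top')
for l,s,z in(('large_tier',(222,202),.018),('small_tier',(390,226),.016),('stand',(306,200),.014)): print('top',l,pose(d,l,s,z))
for l in('jug','spice_jar','ginger'):
    r=place_of(l,'top'); print(l,onz(d,np.array(r[0]['point'])*W,0) if r else 0)
a=cv2.resize(d['image'][160:260,180:300],None,fx=3.3,fy=3.3,interpolation=2); b=cv2.resize(d['image'][160:260,340:460],None,fx=3.3,fy=3.3,interpolation=2)
cv2.imwrite('pics/crop.png',np.hstack([a,b])[:,:,::-1])
d2=cam('scene')
for l,s,z in(('large_tier',(387,148),.018),('small_tier',(274,244),.016),('stand',(345,201),.014)): print('scene',l,pose(d2,l,s,z))
for n,l,z,s in(('scene','post_tip',.094,(344.9,189)),('top','post_tip',.094,(301.4,198.3)),('scene','seat',.014,(346.9,199.4)),('top','seat',.014,(304.2,198.7))): print(n,l,onz(d if n=='top' else d2,s,z))
# steps for the tool
s=observe();M=R.from_rotvec(s['ee_rot']).as_matrix();print(M.round(3))
E
```

```text
top large_tier (array([0.55249293, 0.23706996]), array([0.55341748, 0.23658102]), np.float64(152.12782945110627), np.float64(0.1701803448407585), 0.55)
top small_tier (array([ 0.47815808, -0.30417546]), array([ 0.47870923, -0.30398943]), np.float64(18.65100147056893), np.float64(0.12537294424585538), 0.84)
top stand (array([ 0.56433359, -0.03414586]), array([ 0.56485621, -0.03464256]), np.float64(136.4569046675223), np.float64(0.12078990009809304), 0.93)
jug [ 0.60906097 -0.49599438  0.        ]
spice_jar [0.77011535 0.02725989 0.        ]
ginger [0.72425341 0.29240244 0.        ]
scene large_tier (array([0.55710525, 0.2369734 ]), array([0.55554513, 0.23785022]), np.float64(150.6628645488111), np.float64(0.17735490843632332), 0.73)
scene small_tier (array([ 0.47917795, -0.30092082]), array([ 0.48006949, -0.30066157]), np.float64(16.214262961195743), np.float64(0.13063009539685377), 0.97)
scene stand None
scene post_tip [ 0.56859458 -0.03607189  0.094     ]
top post_tip [ 0.56098972 -0.02406192  0.094     ]
scene seat [ 0.56975819 -0.02336568  0.014     ]
top seat [ 0.56786534 -0.02807098  0.014     ]
[[-0.902  0.431  0.   ]
 [ 0.431  0.902 -0.   ]
 [-0.    -0.    -1.   ]]
```

View pics/crop.png

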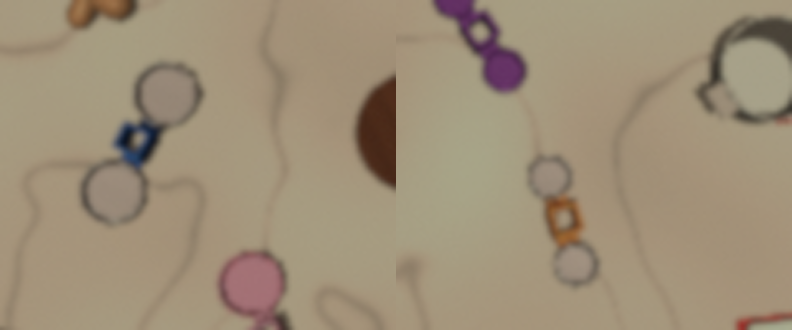

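The crop confirms blue (two steel cups, collar at crop px 137,142) and orange (collar at 563,218). Now moving above the large tier.

```bash

python3 -m handwheel '[[-0.83,-0.36,0,0,0,0],[-0.83,-0.36,0,0,0,0],[-0.83,-0.36,0,0,0,0],[-0.83,-0.36,0,0,0,0],[-0.83,-0.36,0,0,0,0],[-0.83,-0.36,0,0,0,0],[-0.83,-0.36,0,0,0,0],[-0.83,-0.36,0,0,0,0]]' 1
python3 -m handwheel '[[-0.83,-0.36,0,0,0,0],[-0.83,-0.36,0,0,0,0],[-0.83,-0.36,0,0,0,0],[-0.83,-0.36,0,0,0,0],[-0.83,-0.36,0,0,0,0],[-0.83,-0.36,0,0,0,0],[-0.83,-0.36,0,0,0,0],[-0.83,-0.36,0,0,0,0]]'
python3 -m handwheel '[[-0.83,-0.36,0,0,0,0],[-0.83,-0.36,0,0,0,0],[-0.83,-0.36,0,0,0,0],[-0.83,-0.36,0,0,0,0],[-0.83,-0.36,0,0,0,0],[-0.83,-0.36,0,0,0,0],[-0.83,-0.36,0,0,0,0],[-0.83,-0.36,0,0,0,0]]'
python3 -m handwheel '[[0,0,0,0,0,0.87],[0,0,0,0,0,0],[0,0,0,0,0,0]]'
python3 - <<'E'
from h import *
s=observe();M=R.from_rotvec(s['ee_rot']).as_matrix();print(s['clock'],s['position'],M.round(3))
d=cam('wrist');print({k:d[k] for k in d if k!='image'})
cv2.imwrite('pics/w1.png',d['image'][:,:,::-1])
print('pred px large origin',proj(d,[.554,.237,0]),'top',proj(d,[.554,.237,.048]))
for l in('large_tier','large_tier_top'): print(l,[(np.array(r['point'])*W,r['score']) for r in place_of(l,'wrist')])
for r in trace('large_tier','wrist'): print(r['score'],np.array(r['rect'])*[640,400,640,400])
E
```

```text
clock: 2.22
position: [0.365, 0.454, 0.2268]
ee_rot: [0.695, 3.064, 0.0]
force: [-0.6, -0.7, 0.2]
width: 1.003
gripper_force: 0.0
clock: 2.88
position: [0.46, 0.3447, 0.2268]
ee_rot: [0.695, 3.064, 0.0]
force: [1.0, -0.5, -0.2]
width: 0.997
gripper_force: 0.0
clock: 3.55
position: [0.555, 0.2355, 0.2268]
ee_rot: [0.695, 3.064, 0.0]
force: [0.3, -0.2, -0.0]
width: 0.999
gripper_force: 0.0
clock: 3.8
position: [0.5542, 0.2365, 0.2267]
ee_rot: [-0.785, -3.042, -0.0]
force: [-0.6, 0.0, -0.1]
width: 0.998
gripper_force: 0.0
3.8 [0.55424847 0.23650521 0.22667052] [[-0.875  0.484 -0.   ]
 [ 0.484  0.875  0.   ]
 [ 0.     0.    -1.   ]]
{'fx': 284.17028086229817, 'fy': 284.17028086229817, 'cx': 319.9564297950888, 'cy': 201.80639955598068, 'k1': -0.025467532467960366, 'position': array([0.4813726 , 0.27653741, 0.38491916]), 'orientation': array([2.46557204, 1.45433311, 0.22925117]), 'n': 'wrist'}
pred px large origin [320.46465617 172.78273949] top [320.51496899 181.10092974]
large_tier [(array([321.472, 171.92 ]), 0.8), (array([163.968,  97.   ]), 0.68)]
large_tier_top [(array([138.496,  92.   ]), 0.74), (array([326.592, 178.4  ]), 0.63)]
0.98 [320.576 170.76   49.408 130.88 ]
0.59 [155.648  92.12  132.672 116.4  ]
```

View pics/w1.png

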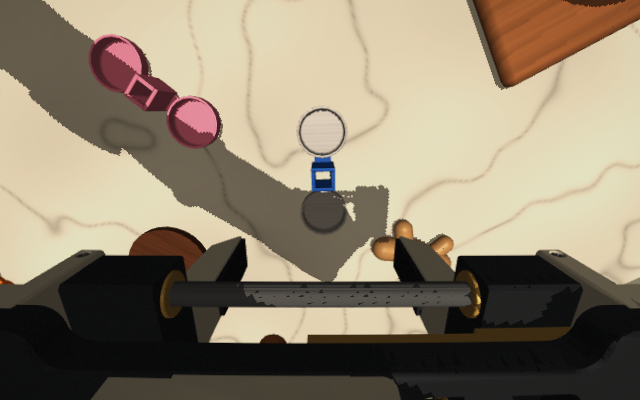

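The wrist view shows the blue collar rim at (323,179), with cups at (322,132) and (323,211), aligned vertically as predicted. Pink is at (140,92). I'll refine the position, then descend.

```bash
python3 - <<'E'
from h import *
d=cam('wrist'); s=observe();M=R.from_rotvec(s['ee_rot']).as_matrix()
h=cv2.cvtColor(d['image'],cv2.COLOR_RGB2HSV); m=cv2.inRange(h,(100,140,60),(125,255,255)); m[:, :280]=0;m[:,360:]=0
ys,xs=np.nonzero(m);print('blue',xs.min(),xs.max(),ys.min(),ys.max())
for r in trace('large_tier','wrist')[:1]:
    yy,xx=np.nonzero(r['region']); c=xx.mean()
    e1,e2=onz(d,(c,yy.min()),.02),onz(d,(c,yy.max()),.02); print(e1,e2,(e1+e2)/2,np.linalg.norm(e1-e2))
    print('tool-frame offset mm of mid',M.T@((e1+e2)/2-s['position'])*1000)
print('rim', [ (M.T@(onz(d,p,.048)-s['position'])*1000).round(1) for p in((xs.min(),ys.max()),(xs.max(),ys.max()))])
E
```

```text
blue 311 333 158 191
[0.31335435 0.14842855 0.02      ] [0.41675597 0.06581735 0.02      ] [0.36505516 0.10712295 0.02      ] 0.13234993593655303
tool-frame offset mm of mid [ 102.6493785  -204.9706175   206.76530715]
rim [array([-12. , -11.3, 178.8]), array([-12. ,  15.8, 178.8])]
```

```bash

python3 -m handwheel '[[0.05,0.05,1,0,0,0],[0,0,1,0,0,0],[0,0,1,0,0,0],[0,0,1,0,0,0],[0,0,1,0,0,0],[0,0,1,0,0,0],[0,0,1,0,0,0],[0,0,1,0,0,0]]'
python3 -m handwheel '[[0,0,0.56,0,0,0],[0,0,0.56,0,0,0],[0,0,0.56,0,0,0],[0,0,0.56,0,0,0],[0,0,0,0,0,0],[0,0,0,0,0,0]]'
python3 -m handwheel '[[0,0,0,0,0,0],[0,0,0,0,0,0],[0,0,0,0,0,0],[0,0,0,0,0,0],[0,0,0,0,0,0],[0,0,0,0,0,0]]' 0.2 25
python3 -m handwheel '[[0,0,0,0,0,0],[0,0,0,0,0,0],[0,0,0,0,0,0],[0,0,0,0,0,0],[0,0,0,0,0,0],[0,0,0,0,0,0]]'
```

```text
clock: 4.77
position: [0.554, 0.2379, 0.0659]
ee_rot: [0.786, 3.042, 0.0]
force: [0.5, 0.1, -0.3]
width: 0.998
gripper_force: 0.0
clock: 5.27
position: [0.5539, 0.2375, 0.0217]
ee_rot: [-0.787, -3.041, 0.001]
force: [0.0, 0.1, 0.8]
width: 1.002
gripper_force: 0.0
clock: 5.77
position: [0.5541, 0.2376, 0.0222]
ee_rot: [0.787, 3.041, 0.0]
force: [-0.2, -0.2, -0.6]
width: 0.612
gripper_force: 0.0
clock: 6.27
position: [0.5542, 0.2378, 0.022]
ee_rot: [0.787, 3.041, 0.001]
force: [0.3, 0.4, -0.1]
width: 0.315
gripper_force: 24.9
```

```bash

python3 -m handwheel '[[0,0,-0.3,0,0,0],[0,0,-0.7,0,0,0],[0,0,-1,0,0,0],[0,0,-1,0,0,0],[0,0,-1,0,0,0],[0,0,-1,0,0,0],[0,0,-1,0,0,0],[0,0,-1,0,0,0]]'
python3 -m handwheel '[[-0.88,-0.76,-0.2,0,0,0],[-0.88,-0.76,-0.2,0,0,0],[-0.88,-0.76,0,0,0,0],[-0.88,-0.76,0,0,0,0],[-0.88,-0.76,0,0,0,0],[-0.88,-0.76,0,0,0,0],[-0.88,-0.76,0,0,0,0],[-0.88,-0.76,0,0,0,0]]'
python3 -m handwheel '[[0,0,0,0,0,0],[0,0,0,0,0,0],[0,0,0,0,0,0]]'
python3 - <<'E'
from h import *
s=observe();M=R.from_rotvec(s['ee_rot']).as_matrix();p=s['position']
D={n:cam(n) for n in('wrist','top','scene')}
d=D['wrist'];cv2.imwrite('pics/w2.png',d['image'][:,:,::-1])
for n in D:
  print(n,'pred tip',proj(D[n],[.565,-.034,.094]),'pred collar top',proj(D[n],p+M@[0,0,-.027]),proj(D[n],p+M@[0,0,.021]))
  for l in('post_tip','seat','stand','large_tier_top','large_tier'): print(l,[((np.array(r['point'])*W).round(1).tolist(),round(r['score'],2)) for r in place_of(l,n)])
E
```

```text
clock: 6.93
position: [0.5534, 0.2371, 0.1629]
ee_rot: [-0.787, -3.041, 0.001]
force: [-0.0, -0.0, -3.2]
width: 0.311
gripper_force: 24.9
clock: 7.6
position: [0.6178, 0.0616, 0.1699]
ee_rot: [-0.787, -3.04, 0.001]
force: [0.3, 0.3, -3.2]
width: 0.315
gripper_force: 24.9
clock: 7.85
position: [0.6176, 0.0634, 0.1698]
ee_rot: [-0.787, -3.04, -0.0]
force: [-0.2, 0.6, -2.4]
width: 0.313
gripper_force: 24.9
wrist pred tip [194.56416664 211.08447644] pred collar top [320.47743196 274.61679335] [320.39404815 236.28531533]
post_tip [([199.3, 207.2], 0.75)]
seat [([225.1, 183.3], 0.57)]
stand [([231.7, 181.5], 0.62), ([319.5, 232.5], 0.46)]
large_tier_top [([322.8, 271.8], 0.66)]
large_tier [([315.5, 233.8], 0.86)]
top pred tip [304.65709489 196.99814731] pred collar top [268.91383235 175.02794321] [270.92437604 177.41766857]
post_tip [([305.7, 195.8], 0.87)]
seat [([303.8, 200.2], 0.7), ([306.2, 197.9], 0.21)]
stand [([305.6, 202.8], 0.89)]
large_tier_top [([261.3, 260.6], 0.63)]
large_tier []
scene pred tip [344.38544575 188.0047305 ] pred collar top [377.22600961 157.76592143] [376.08423888 166.63357001]
post_tip [([347.2, 184.5], 0.75)]
seat [([347.0, 198.3], 0.82)]
stand [([341.1, 202.3], 0.8), ([376.3, 165.3], 0.34)]
large_tier_top [([374.5, 156.4], 0.82), ([321.6, 141.9], 0.76)]
large_tier [([375.0, 166.0], 0.7), ([323.1, 148.7], 0.58)]
```

View pics/w2.png

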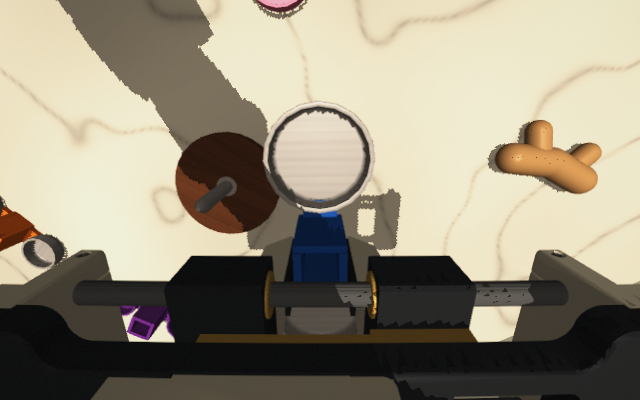

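The wrist view shows the foot centred near (228,183), the post tip near (203,208), and the tier held straight with its cup at (320,157) and collar at (320,260). Next: precise relative fit from this one camera.

```bash
cat >> h.py <<'E'
from scipy.optimize import least_squares
def circ(P,r):
    f=lambda c:np.hypot(*(P-c[:2]).T)-r
    c=least_squares(f,P.mean(0),loss='soft_l1',f_scale=.001); return c.x,np.abs(c.fun).mean()
def foot(d,box):
    x0,x1,y0,y1=box; im=d['image'];g=cv2.GaussianBlur(im,(3,3),0).astype(int)
    m=np.zeros(im.shape[:2],np.uint8); m[y0:y1,x0:x1]=((g[:,:,0]-g[:,:,2]>15)&(g.max(2)<125))[y0:y1,x0:x1]*255
    m=cv2.morphologyEx(m,cv2.MORPH_OPEN,np.ones((3,3)))
    c=max(cv2.findContours(m,cv2.RETR_EXTERNAL,cv2.CHAIN_APPROX_NONE)[0],key=cv2.contourArea)[:,0]
    return c
E
python3 - <<'E'
from h import *
s=observe();M=R.from_rotvec(s['ee_rot']).as_matrix();p=s['position']
d=cam('wrist')
c=foot(d,(160,262,110,250)); print(c.min(0),c.max(0))
c=c[(c[:,0]<255)]
# keep outer top-visible edge: far edge shows top rim z=.014; bottom edge may show side
P=np.array([onz(d,q,.014)[:2] for q in c]); print('foot wrist',circ(P,.06))
for r in trace('stand','wrist'):
    cc=max(cv2.findContours(r['region'].astype(np.uint8),cv2.RETR_EXTERNAL,cv2.CHAIN_APPROX_NONE)[0],key=cv2.contourArea)[:,0]
    print('trace',r['score'],circ(np.array([onz(d,q,.014)[:2] for q in cc]),.06))
print('tip',onz(d,(203,207),.094),onz(d,(199.3,207.2),.094))
g=cv2.cvtColor(d['image'],cv2.COLOR_RGB2GRAY)
for r in trace('large_tier','wrist')[:1]:
    print(r['score']);yy,xx=np.nonzero(r['region']); k=yy<190
    cc=max(cv2.findContours((r['region']).astype(np.uint8),cv2.RETR_EXTERNAL,cv2.CHAIN_APPROX_NONE)[0],key=cv2.contourArea)[:,0]; cc=cc[cc[:,1]<185]
    C,e=circ(np.array([onz(d,q,p[2]-.001)[:2] for q in cc]),.032); print('cup',C,e,'tool mm',M.T@(np.append(C,p[2])-p)*1000)
h=cv2.cvtColor(d['image'],cv2.COLOR_RGB2HSV); m=cv2.inRange(h,(100,140,40),(125,255,255)); m[:, :280]=0;m[:,360:]=0
for row in range(205,285,8):
    x=np.nonzero(m[row])[0]; print(row,(x.min(),x.max()) if len(x) else None,end=' ')
for n,b in(('top',(280,330,175,225)),('scene',(315,375,175,225))):
    d=cam(n);c=foot(d,b);print(n,c.min(0),c.max(0),circ(np.array([onz(d,q,.014)[:2] for q in c]),.06))
E
```

```text
[161 110] [261 247]
foot wrist (array([ 0.54371891, -0.02387557]), np.float64(0.010787781307846826))
trace 0.78 (array([ 0.56421918, -0.02974416]), np.float64(0.0020086657173171607))
tip [ 0.56622035 -0.0257603   0.094     ] [ 0.56478567 -0.02873189  0.094     ]
0.97
cup [0.56963645 0.08884081] 0.0006831366531284476 tool mm [ 5.50406526e+01 -8.54035273e-01 -7.10157398e-04]
205 None 213 (np.int64(304), np.int64(336)) 221 (np.int64(298), np.int64(341)) 229 (np.int64(296), np.int64(343)) 237 (np.int64(295), np.int64(344)) 245 (np.int64(293), np.int64(346)) 253 (np.int64(292), np.int64(347)) 261 (np.int64(293), np.int64(347)) 269 (np.int64(293), np.int64(347)) 277 (np.int64(293), np.int64(347)) top [284 175] [324 224] (array([ 0.55332331, -0.02688597]), np.float64(0.011857640091204632))
scene [315 175] [374 220] (array([ 0.5687468 , -0.02000536]), np.float64(0.03444787397681199))
```

```bash
python3 - <<'E'
from h import *
E=[]
for n,lim in(('wrist',258),('top',1000),('scene',1000)):
    d=cam(n)
    for r in trace('stand',n):
        cc=max(cv2.findContours(r['region'].astype(np.uint8),cv2.RETR_EXTERNAL,cv2.CHAIN_APPROX_NONE)[0],key=cv2.contourArea)[:,0]; cc=cc[cc[:,0]<lim]
        C,e=circ(np.array([onz(d,q+[.0,.0],.012)[:2] for q in cc]),.06);print(n,r['score'],C,e,len(cc),cc.min(0),cc.max(0));break
    if n=='wrist': 
        k=5;im=cv2.resize(d['image'][120:245,165:290],None,fx=k,fy=k,interpolation=2)
        for C,col in(((.5642,-.0297),(0,255,0)),((.5648,-.0340),(255,0,0))):
            pts=np.array([proj(d,[C[0]+.06*np.cos(a),C[1]+.06*np.sin(a),.014]) for a in np.linspace(0,6.28,60)])
            cv2.polylines(im,[((pts-[165,120]+.5)*k).astype(int)],True,col,1)
            for z in(.014,.094): cv2.circle(im,tuple(((proj(d,[*C,z])-[165,120]+.5)*k).astype(int)),4,col,1)
        cv2.imwrite('pics/f.png',im[:600,:,::-1])
E
```

```text
wrist 0.84 [ 0.56489531 -0.02968201] 0.000689018887108066 206 [175 132] [257 232]
top 0.91 [ 0.56461457 -0.03331841] 0.0042418832631554845 100 [288 182] [324 218]
scene 0.58 [ 0.56847449 -0.03159961] 0.0015041976733943226 93 [328 186] [362 217]
```

View pics/f.png

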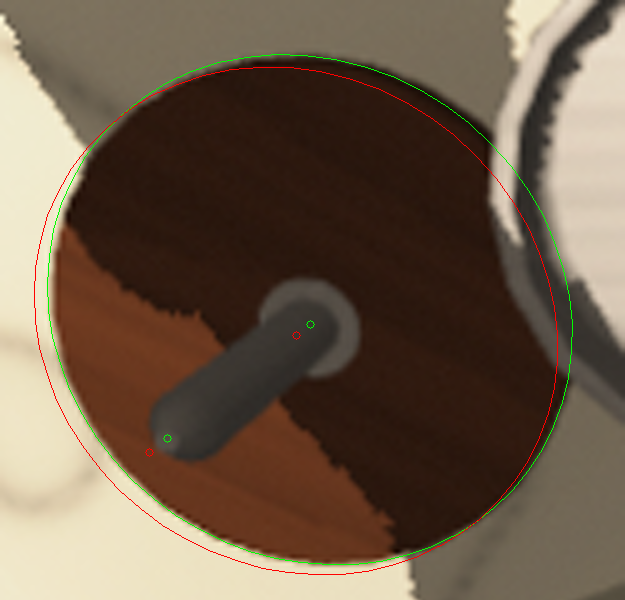

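The crop shows the green fit (0.565, -0.0297) matching the foot rim, the base ring and the post tip at crop (170,438). Using that.

```bash

python3 -m handwheel '[[0,-0.88,0,0,0,0],[0,-0.88,0,0,0,0],[0,-0.88,0,0,0,0],[0,-0.88,0,0,0,0],[0,-0.88,0,0,0,0],[0,-0.88,0,0,0,0],[0,0,0,0,0,0],[0,0,0,0,0,0]]'
python3 -m handwheel '[[0,0,0.6,0,0,0],[0,0,0.6,0,0,0],[0,0,0.6,0,0,0],[0,0,0.6,0,0,0],[0,0,0,0,0,0],[0,0,0,0,0,0]]'
python3 - <<'E'
from h import *
P=[]
s=observe();M=R.from_rotvec(s['ee_rot']).as_matrix();p=s['position']; print(p)
ax=p+M@[.001,-.0005,0]; print('err to stand mm (tool)',M.T@(np.array([.565,-.0295,0])-ax)*1000)
for n in('scene','wrist'):
    d=cam(n)
    a=proj(d,ax*[1,1,0]+[0,0,p[2]-.021]);
    if n=='scene':
        c=np.array([346,190]);im=cv2.resize(d['image'][150:225,300:400],None,fx=6,fy=6,interpolation=2)
        cv2.imwrite('pics/s3.png',im[:,:,::-1])
E
```

```text
clock: 9.97
position: [0.5661, -0.0318, 0.1703]
ee_rot: [0.792, 3.04, -0.0]
force: [0.7, 0.7, -2.0]
width: 0.316
gripper_force: 24.9
clock: 10.47
position: [0.5666, -0.0291, 0.1217]
ee_rot: [-0.786, -3.04, 0.0]
force: [0.0, 0.3, -2.8]
width: 0.316
gripper_force: 24.9
[ 0.56662985 -0.02910691  0.12166954]
err to stand mm (tool) [ 1.05867410e-01 -5.94792763e-01  1.21671137e+02]
```

View pics/s3.png

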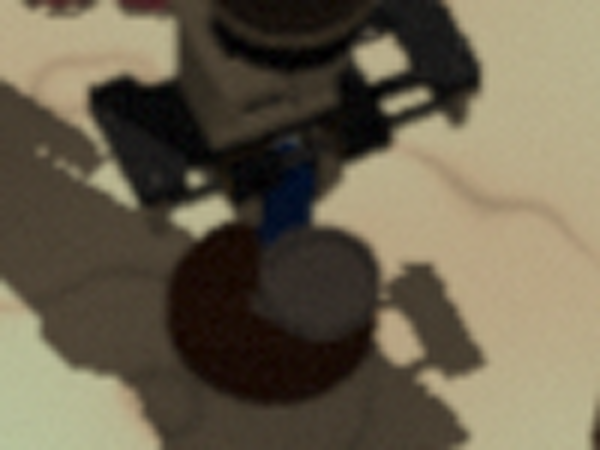

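The scene crop shows the tier hovering over the foot, roughly centred. Lowering gently and watching force.

```bash

python3 -m handwheel '[[0,0,0.15,0,0,0],[0,0,0.15,0,0,0],[0,0,0.15,0,0,0],[0,0,0.15,0,0,0],[0,0,0.15,0,0,0],[0,0,0.15,0,0,0]]'
python3 -m handwheel '[[0,0,0.15,0,0,0],[0,0,0.15,0,0,0],[0,0,0.15,0,0,0],[0,0,0.15,0,0,0],[0,0,0,0,0,0],[0,0,0,0,0,0]]'
```

```text
clock: 11.07
position: [0.5669, -0.0294, 0.1036]
ee_rot: [-0.787, -3.041, 0.0]
force: [-0.1, -0.7, -2.4]
width: 0.316
gripper_force: 24.9
clock: 11.57
position: [0.5668, -0.0294, 0.0918]
ee_rot: [-0.787, -3.041, 0.0]
force: [0.5, 0.2, -3.1]
width: 0.312
gripper_force: 24.9
```

Threaded with no contact force. Continuing down.

```bash

python3 -m handwheel '[[0,0,0.25,0,0,0],[0,0,0.25,0,0,0],[0,0,0.25,0,0,0],[0,0,0.25,0,0,0],[0,0,0.25,0,0,0],[0,0,0.25,0,0,0],[0,0,0.25,0,0,0],[0,0,0.25,0,0,0]]'
python3 -m handwheel '[[0,0,0.15,0,0,0],[0,0,0.15,0,0,0],[0,0,0.15,0,0,0],[0,0,0.15,0,0,0],[0,0,0,0,0,0],[0,0,0,0,0,0]]'
```

```text
clock: 12.23
position: [0.5669, -0.0294, 0.0514]
ee_rot: [-0.787, -3.041, 0.0]
force: [-1.3, 0.0, -3.4]
width: 0.313
gripper_force: 24.9
clock: 12.73
position: [0.5669, -0.0294, 0.0398]
ee_rot: [-0.787, -3.041, 0.0]
force: [0.1, 0.1, -3.0]
width: 0.313
gripper_force: 24.9
```

```bash

python3 -m handwheel '[[0,0,0.06,0,0,0],[0,0,0.06,0,0,0],[0,0,0,0,0,0],[0,0,0,0,0,0]]'
```

```text
clock: 13.07
position: [0.5669, -0.0294, 0.0376]
ee_rot: [0.787, 3.041, 0.0]
force: [0.1, 0.4, -2.8]
width: 0.314
gripper_force: 24.9
```

Gripped with the TCP at about 0.0215, so contact is expected at about 0.0355.

```bash

python3 -m handwheel '[[0,0,0.05,0,0,0],[0,0,0.05,0,0,0],[0,0,0,0,0,0]]'
python3 -m handwheel '[[0,0,0.03,0,0,0],[0,0,0,0,0,0]]'
```

```text
clock: 13.32
position: [0.5671, -0.0294, 0.036]
ee_rot: [0.787, 3.041, 0.0]
force: [-1.3, -0.6, 3.3]
width: 0.317
gripper_force: 24.9
clock: 13.48
position: [0.5671, -0.0294, 0.0359]
ee_rot: [0.787, 3.041, 0.001]
force: [-4.4, 0.5, 11.9]
width: 0.314
gripper_force: 24.9
```

Seated, with the force rising at the expected height. Releasing, lifting, and going to the orange tier.

```bash

python3 -m handwheel '[[0,0,0,0,0,0],[0,0,0,0,0,0],[0,0,0,0,0,0],[0,0,0,0,0,0],[0,0,0,0,0,0],[0,0,0,0,0,0],[0,0,0,0,0,0],[0,0,0,0,0,0]]' 0.9
python3 -m handwheel '[[0,0,-0.3,0,0,0],[0,0,-1,0,0,0],[0,0,-1,0,0,0],[0,0,-1,0,0,0],[0,0,-1,0,0,0],[0,0,-1,0,0,0],[0,0,-1,0,0,0],[0,0,-1,0,0,0]]'
python3 -m handwheel '[[-0.18,-0.94,-0.5,0,0,0],[-0.18,-0.94,-0.5,0,0,0],[-0.18,-0.94,0,0,0,0],[-0.18,-0.94,0,0,0,0],[-0.18,-0.94,0,0,0,0],[-0.18,-0.94,0,0,0,0],[-0.18,-0.94,0,0,0,0],[-0.18,-0.94,0,0,0,0]]'
python3 -m handwheel '[[-0.18,-0.94,0,0,0,0],[-0.18,-0.94,0,0,0,0],[-0.18,-0.94,0,0,0,0],[-0.18,-0.94,0,0,0,0],[-0.18,-0.94,0,0,0,0],[-0.18,-0.94,0,0,0,0],[-0.18,-0.94,0,0,0,0]]'
python3 -m handwheel '[[0,0,0,0,0,-1],[0,0,0,0,0,-1],[0,0,0,0,0,-1],[0,0,0,0,0,-1],[0,0,0,0,0,-1],[0,0,0,0,0,-1],[0,0,0,0,0,-1],[0,0,0,0,0,-1]]'
python3 -m handwheel '[[0,0,0,0,0,-1],[0,0,0,0,0,-1],[0,0,0,0,0,-1],[0,0,0,0,0,-0.6],[0,0,0,0,0,0],[0,0,0,0,0,0],[0,0,0,0,0,0]]'
python3 - <<'E'
from h import *
s=observe();M=R.from_rotvec(s['ee_rot']).as_matrix();p=s['position'];print(s['joints'].round(2),M.round(3))
D={n:cam(n) for n in('wrist','top','scene')}
d=D['wrist'];d0=d['image'];t=D['top']['image'][150:250,240:390]; t=cv2.resize(t,(600,400),interpolation=2)
cv2.imwrite('pics/w4.png',d0[:,:,::-1]);cv2.imwrite('pics/t4.png',t[:,:,::-1])
print('pred',proj(d,[.479,-.302,.042]))
for r in trace('small_tier','wrist'): 
    yy,xx=np.nonzero(r['region']); P=np.array([onz(d,q,.018)[:2] for q in zip(xx,yy)]); mu=P.mean(0); w,v=np.linalg.eigh(np.cov((P-mu).T));a=v[:,1];t=(P-mu)@a
    c=mu+a*(t.max()+t.min())/2;print(r['score'],xx.mean(),yy.mean(),c,np.degrees(np.arctan2(a[1],a[0]))%180,np.ptp(t),M.T@(np.append(c,p[2])-p)*1000)
for l in('large_tier','large_tier_top','seat'):
  for n in('top','scene'): print(l,n,[((np.array(r['point'])*W).round(1).tolist(),round(r['score'],2)) for r in place_of(l,n)])
print([ (n,proj(D[n],[.565,-.0297,.062])) for n in('top','scene')])
E
```

```text
clock: 14.15
position: [0.5669, -0.0294, 0.0349]
ee_rot: [-0.787, -3.041, -0.0]
force: [-0.3, -0.5, 1.2]
width: 0.847
gripper_force: 0.0
clock: 14.82
position: [0.5667, -0.0295, 0.1825]
ee_rot: [0.787, 3.041, 0.0]
force: [0.4, 0.6, -0.2]
width: 0.902
gripper_force: 0.0
clock: 15.48
position: [0.5187, -0.1758, 0.2015]
ee_rot: [0.787, 3.041, 0.0]
force: [0.4, 0.4, -0.5]
width: 0.901
gripper_force: 0.0
clock: 16.07
position: [0.4768, -0.303, 0.2014]
ee_rot: [0.787, 3.041, 0.0]
force: [0.0, -0.8, -0.8]
width: 0.905
gripper_force: 0.0
clock: 16.73
position: [0.4771, -0.3022, 0.2014]
ee_rot: [-0.087, 3.14, -0.0]
force: [-0.8, -0.2, 1.2]
width: 0.895
gripper_force: 0.0
clock: 17.32
position: [0.4772, -0.3022, 0.2011]
ee_rot: [-0.472, 3.106, -0.0]
force: [0.1, 0.7, 0.2]
width: 0.899
gripper_force: 0.0
[ 0.38  0.36  0.12  1.76 -0.05  1.02  2.39] [[-0.955 -0.297  0.   ]
 [-0.297  0.955 -0.   ]
 [-0.    -0.    -1.   ]]
pred [320.50436271 187.41564162]
0.94 336.1194743130227 313.00716845878134 [ 0.64677656 -0.22927191] 30.889625807825837 0.1114812765007202 [-1.83557960e+02  1.92870732e+01  1.76813546e-02]
0.86 423.2157958687728 56.70109356014581 [ 0.31056841 -0.23664756] 108.02229807620913 0.13238507426712712 [ 1.39670406e+02  1.12097331e+02 -1.92140015e-02]
0.74 321.3851711026616 177.819391634981 [ 0.47685339 -0.30159089] 16.154644820029176 0.12905992631604116 [ 1.76538456e-01  6.98081182e-01 -4.95665373e-05]
large_tier top [([303.8, 198.1], 0.89), ([261.1, 260.7], 0.82)]
large_tier scene [([325.2, 151.3], 0.66), ([344.5, 199.1], 0.6)]
large_tier_top top [([261.2, 264.0], 0.9), ([304.1, 196.5], 0.85)]
large_tier_top scene [([339.6, 191.6], 0.84), ([322.6, 140.8], 0.65)]
seat top [([301.4, 196.9], 0.78)]
seat scene [([345.0, 201.6], 0.87)]
[('top', array([303.84867579, 198.06415063])), ('scene', array([344.9603526 , 192.37512912]))]
```

View pics/w4.png

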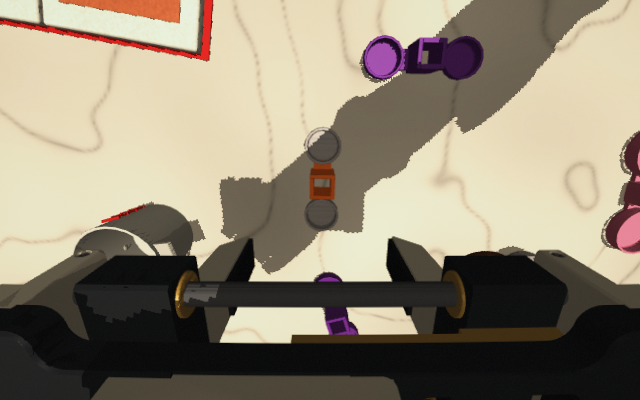

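View pics/t4.png

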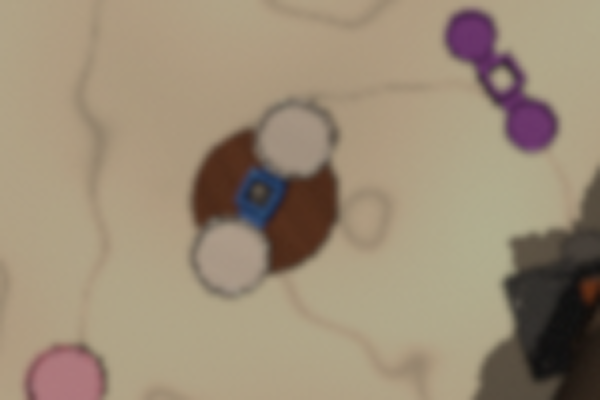

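The orange tier is in front of the tool at (322,183), aligned, with purples at (425,55) and (335,305). The blue tier sits on the post with its collar centred on the foot (crop 260,193). Grasping orange.

```bash

python3 -m handwheel '[[0.02,0.03,1,0,0,0.25],[0,0,1,0,0,0],[0,0,1,0,0,0],[0,0,1,0,0,0],[0,0,1,0,0,0],[0,0,1,0,0,0],[0,0,1,0,0,0],[0,0,1,0,0,0]]'
python3 -m handwheel '[[0,0,0.45,0,0,0],[0,0,0.45,0,0,0],[0,0,0.45,0,0,0],[0,0,0,0,0,0],[0,0,0,0,0,0]]'
python3 -m handwheel '[[0,0,0,0,0,0],[0,0,0,0,0,0],[0,0,0,0,0,0],[0,0,0,0,0,0],[0,0,0,0,0,0],[0,0,0,0,0,0],[0,0,0,0,0,0],[0,0,0,0,0,0]]' 0.2 25
python3 -m handwheel '[[0,0,0,0,0,0],[0,0,0,0,0,0],[0,0,0,0,0,0]]'
```

```text
clock: 18.48
position: [0.4769, -0.3018, 0.04]
ee_rot: [-0.447, 3.109, -0.0]
force: [-0.7, 0.1, -0.3]
width: 0.897
gripper_force: 0.0
clock: 18.9
position: [0.4769, -0.3018, 0.0141]
ee_rot: [-0.447, 3.11, 0.0]
force: [0.3, 0.6, -0.1]
width: 0.9
gripper_force: 0.0
clock: 19.57
position: [0.4767, -0.3017, 0.014]
ee_rot: [-0.447, 3.11, 0.0]
force: [-0.3, 0.4, 0.6]
width: 0.369
gripper_force: 0.0
clock: 19.82
position: [0.4767, -0.3016, 0.0139]
ee_rot: [0.447, -3.109, -0.0]
force: [0.1, 0.5, 1.3]
width: 0.315
gripper_force: 25.0
```

```bash

python3 -m handwheel '[[0,0,-0.3,0,0,0],[0,0,-0.7,0,0,0],[0,0,-1,0,0,0],[0,0,-1,0,0,0],[0,0,-1,0,0,0],[0,0,-1,0,0,0],[0,0,-1,0,0,0],[0,0,-1,0,0,0]]'
python3 -m handwheel '[[0,0,-1,0,0,0.5],[0,0,-0.7,0,0,1],[0,0,0,0,0,1],[0,0,0,0,0,1],[0,0,0,0,0,1],[0,0,0,0,0,1],[0,0,0,0,0,1],[0,0,0,0,0,1]]'
python3 -m handwheel '[[0,0,0,0,0,1],[0,0,0,0,0,1],[0,0,0,0,0,1],[0,0,0,0,0,1],[0,0,0,0,0,1],[0,0,0,0,0,1],[0,0,0,0,0,1],[0,0,0,0,0,1]]'
python3 -m handwheel '[[0,0,0,0,0,1],[0,0,0,0,0,1],[0,0,0,0,0,1],[0,0,0,0,0,1],[0,0,0,0,0,1],[0,0,0,0,0,1],[0,0,0,0,0,1],[0,0,0,0,0,1]]'
python3 -m handwheel '[[0,0,0,0,0,1],[0,0,0,0,0,1],[0,0,0,0,0,1],[0,0,0,0,0,1],[0,0,0,0,0,1],[0,0,0,0,0,1],[0,0,0,0,0,1],[0,0,0,0,0,1]]'
python3 -m handwheel '[[0,0,0,0,0,1],[0,0,0,0,0,1],[0,0,0,0,0,0.35],[0,0,0,0,0,0],[0,0,0,0,0,0]]'
python3 - <<'E'
from h import *
s=observe();M=R.from_rotvec(s['ee_rot']).as_matrix();p=s['position'];print(s['joints'].round(2),M.round(3))
print('tool y',np.degrees(np.arctan2(M[1,1],M[0,1])),'delta tool mm',M.T@(np.array([.565,-.0297,p[2]])-p)*1000)
E
```

```text
clock: 20.48
position: [0.4764, -0.3017, 0.1552]
ee_rot: [0.447, -3.109, -0.0]
force: [0.0, -0.1, -2.0]
width: 0.316
gripper_force: 25.0
clock: 21.15
position: [0.4764, -0.3016, 0.1881]
ee_rot: [-0.378, -3.119, -0.0]
force: [-0.6, -0.7, -0.5]
width: 0.314
gripper_force: 25.0
clock: 21.82
position: [0.4765, -0.3016, 0.1881]
ee_rot: [-1.223, -2.893, -0.0]
force: [0.2, -0.2, -2.1]
width: 0.314
gripper_force: 25.0
clock: 22.48
position: [0.4765, -0.3016, 0.1881]
ee_rot: [-1.973, -2.444, -0.0]
force: [0.2, 0.0, -1.2]
width: 0.313
gripper_force: 25.0
clock: 23.15
position: [0.4765, -0.3015, 0.1881]
ee_rot: [-2.57, -1.806, -0.0]
force: [0.1, 0.3, -2.0]
width: 0.313
gripper_force: 25.0
clock: 23.57
position: [0.4767, -0.3016, 0.188]
ee_rot: [-2.705, -1.597, -0.0]
force: [-0.3, -0.7, -1.4]
width: 0.314
gripper_force: 25.0
[-0.03  0.43  0.69  1.82 -0.32  1.01  0.29] [[ 0.483  0.875  0.   ]
 [ 0.875 -0.483  0.   ]
 [ 0.    -0.    -1.   ]]
tool y -28.90561178720993 delta tool mm [ 2.80720919e+02 -5.41329006e+01  3.76362720e-02]
```

```bash

python3 -m handwheel '[[1,-0.34,0,0,0,0],[1,-0.34,0,0,0,0],[1,-0.34,0,0,0,0],[1,-0.34,0,0,0,0],[1,-0.34,0,0,0,0],[1,-0.34,0,0,0,0],[1,-0.34,0,0,0,0],[1,-0.34,0,0,0,0]]'
python3 -m handwheel '[[0,0,0,0,0,0],[0,0,0,0,0,0],[0,0,0,0,0,0]]'
python3 - <<'E'
from h import *
s=observe();M=R.from_rotvec(s['ee_rot']).as_matrix();p=s['position']
d=cam('wrist');C0=(.565,-.0297)
print('pred tip',proj(d,[*C0,.094]),'small tier x-cup',proj(d,p+M@[.044,0,-.004]))
for r in trace('small_tier','wrist'):
    print(r['score'],np.array(r['rect'])*[640,400,640,400])
    cc=max(cv2.findContours((r['region']).astype(np.uint8),cv2.RETR_EXTERNAL,cv2.CHAIN_APPROX_NONE)[0],key=cv2.contourArea)[:,0]
    cx=proj(d,p+M@[.044,0,-.004])
    top=cc[:,1].min()
    if abs(cc[:,0].mean()-cx[0])<25:
        cc=cc[cc[:,1]<cx[1]+10]; C,e=circ(np.array([onz(d,q,p[2]+.004)[:2] for q in cc]),.022); print('cup',e,'tool mm',M.T@(np.append(C,p[2])-p)*1000)
for l in('post_tip','large_tier_top','stand'): print(l,[((np.array(r['point'])*W).round(1).tolist(),round(r['score'],2)) for r in place_of(l,'wrist')])
im=d['image'].copy(); x0,y0=220,0;k=4
im=cv2.resize(im[y0:y0+150,x0:x0+200],None,fx=k,fy=k,interpolation=2)
a=np.radians(150.98);u=np.array([np.cos(a),np.sin(a)]);v=np.array([-u[1],u[0]]);
sq=np.array([proj(d,[*(np.array(C0)+.0145*(i*u+j*v)),.062]) for i,j in((1,1),(1,-1),(-1,-1),(-1,1))])
cv2.polylines(im,[((sq-[x0,y0]+.5)*k).astype(int)],True,(0,255,0),1)
for z in(.094,.062): cv2.circle(im,tuple(((proj(d,[*C0,z])-[x0,y0]+.5)*k).astype(int)),4,(0,255,0),1)
cv2.imwrite('pics/w5.png',im[:,:,::-1])
print('delta tool mm',M.T@(np.array([*C0,p[2]])-p)*1000)
E
```

```text
clock: 24.23
position: [0.5068, -0.1345, 0.1881]
ee_rot: [-2.706, -1.596, -0.0]
force: [-0.3, -0.1, -1.7]
width: 0.317
gripper_force: 25.0
clock: 24.48
position: [0.5067, -0.136, 0.1881]
ee_rot: [2.706, 1.595, 0.0]
force: [-0.2, -1.3, -1.5]
width: 0.313
gripper_force: 25.0
pred tip [318.23315047  61.40940644] small tier x-cup [318.50519079 184.29950517]
0.87 [465.728 179.44   83.776  99.72 ]
0.62 [320.576 240.08   80.    190.8  ]
cup 0.0005041370917742514 tool mm [ 4.27398768e+01  4.64558503e-01 -6.98621859e-03]
post_tip [([317.7, 60.0], 0.97)]
large_tier_top [([322.0, 66.7], 0.89), ([66.5, 44.3], 0.7)]
stand [([317.1, 73.6], 0.58)]
delta tool mm [ 1.21253778e+02 -5.03326841e-01 -2.04561200e-02]
```

View pics/w5.png

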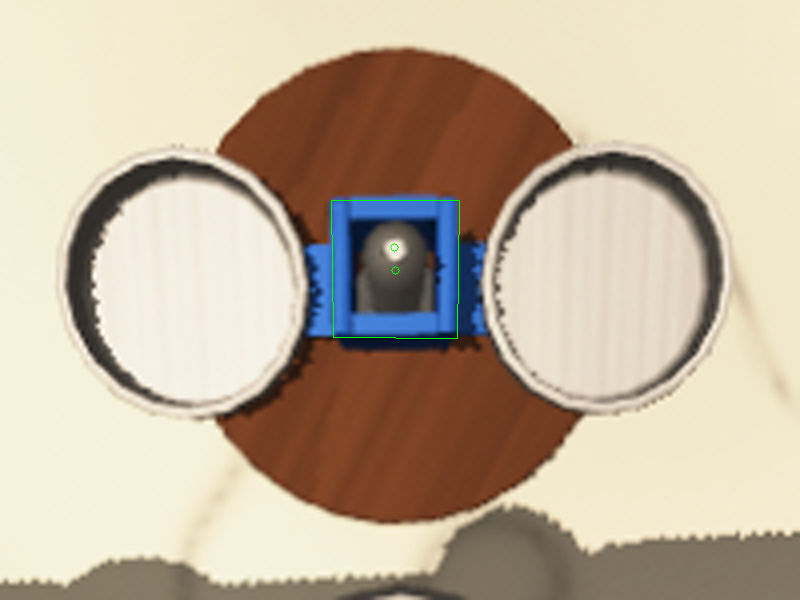

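The crop shows the blue collar and the post tip at (395,248) exactly on the prediction, with the cups square to the tool. Moving over the post.

```bash

python3 -m handwheel '[[0.87,-0.04,0,0,0,0],[0.87,0,0,0,0,0],[0.88,0,0,0,0,0],[0.88,0,0,0,0,0],[0.88,0,0,0,0,0],[0.88,0,0,0,0,0],[0.87,0,0,0,0,0]]'
python3 -m handwheel '[[0,0,0,0,0,0],[0,0,0.6,0,0,0],[0,0,0.8,0,0,0],[0,0,0.8,0,0,0],[0,0,0.8,0,0,0],[0,0,0.5,0,0,0],[0,0,0,0,0,0],[0,0,0,0,0,0]]'
python3 - <<'E'
from h import *
s=observe();M=R.from_rotvec(s['ee_rot']).as_matrix();p=s['position']
print(p,'err mm',M.T@(np.array([.565,-.0297,p[2]])-p-M@[-.0013,.0004,0])*1000)
E
```

```text
clock: 25.32
position: [0.566, -0.0275, 0.1879]
ee_rot: [2.708, 1.593, -0.0]
force: [-0.8, -0.7, -1.2]
width: 0.316
gripper_force: 25.0
clock: 25.98
position: [0.5651, -0.0286, 0.1175]
ee_rot: [-2.708, -1.592, 0.002]
force: [0.5, -0.3, -1.0]
width: 0.315
gripper_force: 25.0
[ 0.56506841 -0.02864368  0.11748159] err mm [0.34369181 0.05382586 0.00061587]
```

```bash

python3 -m handwheel '[[0,0,0.12,0,0,0],[0,0,0.12,0,0,0],[0,0,0.12,0,0,0],[0,0,0.12,0,0,0],[0,0,0.12,0,0,0],[0,0,0.12,0,0,0],[0,0,0.12,0,0,0],[0,0,0.12,0,0,0]]'
python3 -m handwheel '[[0,0,0.12,0,0,0],[0,0,0.12,0,0,0],[0,0,0.12,0,0,0],[0,0,0,0,0,0]]'
```

```text
clock: 26.65
position: [0.5656, -0.0278, 0.0985]
ee_rot: [-2.707, -1.594, 0.0]
force: [0.3, 0.0, -2.2]
width: 0.314
gripper_force: 25.0
clock: 26.98
position: [0.5653, -0.0278, 0.091]
ee_rot: [-2.707, -1.594, 0.001]
force: [0.2, -0.7, -2.1]
width: 0.312
gripper_force: 25.0
```

Threaded freely. Lowering onto the collar.

```bash

python3 -m handwheel '[[0,0,0.12,0,0,0],[0,0,0.12,0,0,0],[0,0,0.12,0,0,0],[0,0,0.12,0,0,0],[0,0,0.1,0,0,0],[0,0,0,0,0,0],[0,0,0,0,0,0]]'
python3 -m handwheel '[[0,0,0.05,0,0,0],[0,0,0.05,0,0,0],[0,0,0,0,0,0]]'
```

```text
clock: 27.57
position: [0.5655, -0.0279, 0.0798]
ee_rot: [-2.707, -1.594, 0.0]
force: [-0.4, -0.2, -1.2]
width: 0.313
gripper_force: 25.0
clock: 27.82
position: [0.5656, -0.0278, 0.0778]
ee_rot: [-2.707, -1.594, 0.0]
force: [-0.1, -0.7, -2.3]
width: 0.312
gripper_force: 25.0
```

```bash

python3 -m handwheel '[[0,0,0.05,0,0,0],[0,0,0.03,0,0,0],[0,0,0,0,0,0]]'
python3 -m handwheel '[[0,0,0.02,0,0,0],[0,0,0,0,0,0],[0,0,0,0,0,0]]'
```

```text
clock: 28.07
position: [0.5655, -0.0278, 0.0762]
ee_rot: [-2.707, -1.594, 0.0]
force: [-0.5, -1.1, -1.6]
width: 0.317
gripper_force: 25.0
clock: 28.32
position: [0.5656, -0.0279, 0.0759]
ee_rot: [2.707, 1.594, 0.0]
force: [-0.4, -0.5, -1.5]
width: 0.31
gripper_force: 25.0
```

```bash

python3 -m handwheel '[[0,0,0.025,0,0,0],[0,0,0,0,0,0],[0,0,0,0,0,0]]'
python3 -m handwheel '[[0,0,0.025,0,0,0],[0,0,0,0,0,0],[0,0,0,0,0,0]]'
```

```text
clock: 28.57
position: [0.5656, -0.0279, 0.0759]
ee_rot: [-2.707, -1.594, -0.001]
force: [-1.9, -0.1, 5.1]
width: 0.316
gripper_force: 25.0
clock: 28.82
position: [0.5657, -0.0279, 0.0759]
ee_rot: [-2.707, -1.593, -0.001]
force: [-4.7, 1.1, 11.7]
width: 0.312
gripper_force: 25.0
```

Contact at the expected height, so it's seated. Releasing and lifting away.

```bash

python3 -m handwheel '[[0,0,0,0,0,0],[0,0,0,0,0,0],[0,0,0,0,0,0],[0,0,0,0,0,0],[0,0,0,0,0,0],[0,0,0,0,0,0],[0,0,0,0,0,0],[0,0,0,0,0,0]]' 0.9
python3 -m handwheel '[[0,0,-0.3,0,0,0],[0,0,-0.8,0,0,0],[0,0,-0.8,0,0,0],[0,0,-0.8,0,0,0],[0,0,-0.8,0,0,0],[0,0,-0.8,0,0,0],[0,0,-0.8,0,0,0],[0,0,-0.8,0,0,0]]'
python3 -m handwheel '[[-0.8,0,0,0,0,0],[-1,0,0,0,0,0],[-1,0,0,0,0,0],[-1,0,0,0,0,0],[-1,0,0,0,0,0],[-1,0,0,0,0,0],[-0.6,0,0,0,0,0],[0,0,0,0,0,0]]'
python3 - <<'E'
from h import *
d=cam('wrist');C0=(.565,-.0297);k=4;x0,y0=220,0
print(proj(d,[*C0,.104]),proj(d,[*C0,.094]))
im=cv2.resize(d['image'][:150,220:420],None,fx=k,fy=k,interpolation=2)
a=np.radians(150.98);u=np.array([np.cos(a),np.sin(a)]);v=np.array([-u[1],u[0]])
sq=np.array([proj(d,[*(np.array(C0)+.0145*(i*u+j*v)),.104]) for i,j in((1,1),(1,-1),(-1,-1),(-1,1))])
cv2.polylines(im,[((sq-[x0,y0]+.5)*k).astype(int)],True,(0,255,0),1)
cv2.imwrite('pics/w6.png',im[:,:,::-1])
E
```

```text
clock: 29.48
position: [0.5656, -0.0279, 0.0749]
ee_rot: [2.707, 1.594, -0.0]
force: [-0.9, -0.2, -0.0]
width: 0.845
gripper_force: 0.0
clock: 30.15
position: [0.5655, -0.028, 0.1942]
ee_rot: [2.707, 1.593, 0.0]
force: [0.8, -0.7, 0.1]
width: 0.902
gripper_force: 0.0
clock: 30.82
position: [0.5015, -0.1429, 0.193]
ee_rot: [2.711, 1.587, -0.001]
force: [-1.1, -0.6, -0.2]
width: 0.9
gripper_force: 0.0
[318.80199451  48.33748074] [318.84245702  50.85010793]
```

View pics/w6.png

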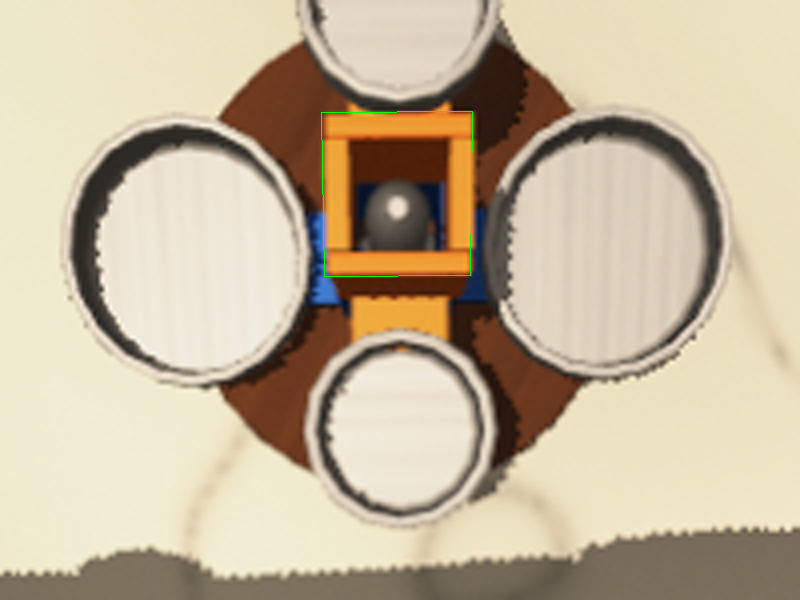

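The crop shows the orange collar's rim on its predicted outline (398,193). The post is inside it, the tier sits crosswise to the blue one, all four cups are open, and the gripper is clear. Handing in.

```bash
python3 -c "
from cell import *
print(sign_off())"
```

```text
the job is handed in; nothing more can be done
None
```

The caddy is back together and handed in at about 31 s of the 61 s allowed: the blue tier is home on the foot, the orange tier sits flat on its collar and crosswise with all four cups open, and I didn't touch the jug, jar, ginger or look-alikes.

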